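# Refit the spring spindle in the boot-wipe roll holder

### The arm

A 6-joint arm with a two-finger parallel gripper is mounted at the origin on the work surface. World frame = base frame: x ahead of the robot, y to its left, z up, the work surface at z = 0. Lengths are in m, angles in rad, forces in N, time in s.
With the tool pointing down it reaches from about 0.3 to 0.875 m from the base axis. Payload 6.4 kg.
Tool frame: the origin (TCP) lies midway between the tips of the shut fingers; the grasp point (between the pads) lies 19 mm behind it; y points along the fingers, x is the direction in which the jaws open and shut, and the axes are right-handed (so a half turn about y gives the same grasp; the last joint's range is limited). The gripper opens to 85 mm and grips with 20 to 120 N. Pads are 22 mm wide; open, the fingers measure 114 mm over their backs; the gripper's body (76 mm by 85 mm) begins 54 mm behind the grasp point. The pads swing forward as they close: fully open they stand 13 mm farther back than shut.
Start: joints at [-1.364, 0.181, 1.607, -0, 1.354, -0.206], TCP at [0.231, -0.527, 0.231] pointing down, gripper open.
Joint ranges: [-2.99, 2.99], [-0.89, 2.07], [0.3, 2.58], [-1.14, 4.28], [0, 2.63], [-3.12, 3.12]. Speed limits (rad/s): [2.57, 2.57, 3.01, 3.14, 3.14, 3.14].

### API

Orientations are given as a unit quaternion [w, x, y, z].
In Python, from bench import ctrl gives the robot as it stands.
- The arm moves only by the tool step_arm, never from a script. Its argument "commands" is a list of rows, each a list of 7 numbers: the turn, a rotation vector about the tool's x, y, z in units of 6 degrees (1.0 is 6 degrees), then the shift along the tool's x, y, z in units of 30 mm (1.0 is 30 mm), then the opening, from 0 (shut) to 1 (fully open). A call has 1 to 10 rows; each row shifts and turns the commanded pose from where the row before left it, along the tool's axes as they then stand; what a row does not reach is not made up. A row lasts 1/10 s, in which the tool goes at most 50 mm and 8.59 degrees, less where a joint would pass 70% of its speed; a pose out of reach is approached as far as the arm can. A call with a number of a shift or a turn outside -1 to 1 is refused whole. A call with a gripper value outside its range is refused whole. The fingers move at their own pace and stop on an object; the grip force is fixed at half the most. Time passes only in rows, so rows that do not move let the fingers close. It gives the time, the measured TCP pose, the force and the opening at its end, in the units of the state.
- ctrl.get_obs(): the state, without advancing time (a new reading comes with each control period).
- ctrl.camera(name): name is "scene" or "side" or "wrist"; returns (picture, depth): 480x640x3 uint8, blue, green, red; 480x640 float32, m along the optical axis (not along the pixel's ray), 0 where there is no reading.
- ctrl.get_calibration(name): a dict with "intrinsics" (3x3 intrinsics, pixels), "R" (3x3) and "t" (3): a world point X has camera coordinates R X + t. Camera axes: x right, y down, z forward; pixel columns grow to the right and rows downward; lengths in m; the calibration is good to about 2 mm. A picture is of the moment at which its call begins: read the wrist's pose just before it. get_calibration takes no time and is no camera call; for the wrist camera it gives the pose at the moment of the call.
- ctrl.hand_in(): hands the job in, once; it reports no verdict.
Trained networks look in the newest picture that a camera, given by its name, has taken for a name from the list of things; names that differ only in an ending like _2 or _b are one class to them, and where a whole thing is asked for, a point or a joint stands for the part that bears it (a point fixed in the world has none). Each returns a list of dicts, best first, with "p" (0 to 1); they miss things now and then, are a little off and sometimes report something else, mostly with a low value. They report only what shows in the picture. A call takes as long as a camera call. They do not tell look-alikes from the thing itself.
- ctrl.boxes_of(thing, camera): "point" ([x, y, z] in m, in the coordinates of the camera as it stood for that picture, good to about 4 mm: the middle of the surface that is visible of it).
- ctrl.silhouettes(thing, camera): "pixels" (480x640 bool, what is visible of it).
The state is a dict: "time_s": time; "q": joint angles; "dq": joint speeds; "joint_efforts": joint torques, N m; "eef_pos": TCP position; "eef_rot": TCP orientation; "wrist_force": force on the tool from outside, world axes, zero at the start; "torque": the same for the moment, N m; "opening": opening from 0.0 (shut) to 1.0 (fully open).
Only numpy, scipy, OpenCV 4.12 (cv2) and the standard library are available. Lean on these libraries where they do the work, as an engineer would, in place of code of your own. Each camera call takes 0.05 s, during which the arm holds its last target.

### The job

The spring spindle of the boot-wipe roll holder has been left lying on the mudroom bench. Put it back: slip one pin into an end cup with the spindle slewed, press the spring in until the other pin clears the rim of the other cup, swing it in line and let it out, so that both pins sit fully home, then let go. Work by feel and gently, as the cups crack at about 25 N, and leave the other things on the bench where they are.

Things in the scene. Friction and masses are not known exactly. Their poses are not given: they have to be found in the camera images.
- spindle_centre (a point): Middle of the wide tube of the spring spindle, on its axis (this point's y axis). The spindle is the straight rod with a thin pin at both ends; it lies on the bench, axis 14 mm up, and may roll. Wide aluminium tube: 28 mm across, y -55 to +55 mm, to be gripped; centre of mass about 10 mm from here towards the spring end (-y). 0.12 kg. Tip to tip 160 mm when free.
- fixed_tip (a point): Tip of the fixed pin at the +y end of the spindle, on the axis, 65 mm from its centre. The pin is 9 mm thick, 10 mm long and round-nosed, straight on the end of the wide tube.
- spring_tip (a point): Tip of the pin at the spring end (-y), on the axis, 95 mm from the centre when free. Same pin, on a narrower grey tube 21 mm across that stands 30 mm out of the wide tube and slides into it against a spring: 1.5 N to start, 0.3 N more per mm, solid after 21 mm.
- holder: Roll holder, screwed to the bench. Origin: centre of the underside of its steel base plate (110 x 200 x 6 mm in x, y, z); z up, y from arm to arm. Two upright steel arms (26 mm wide in x, 5 mm thick, top at z = 98 mm, centres at y = +-81.5 mm) carry one end cup each on the inner face. Knocked in use, each arm leans on its own: its cup lies up to 6 mm off in holder x, either way.
- holder_mid (a point): Point midway between the two end cups of the holder (85 mm above the bench, axes as the holder). The cups lie on its y axis, save for the lean in x. Cup: blind round hole 12.5 mm across and 6 mm deep, outside 24 mm across; rims at y = +-70 mm, floors at y = +-76 mm. Either pin may go in either cup. Seated, the spring stays compressed by 8 mm.
- flashlight: Bystander: white plastic flashlight, 148 mm long, head 42 mm across, lying along its x axis; origin under its middle.
- shoe_horn: Bystander: stainless shoe horn, 170 x 42 mm, about 8 mm high, lying flat along its x axis; origin under its middle.
- saucer: Bystander: brown ceramic planter saucer, 130 mm across, 22 mm high; origin under its centre.
- tin: Bystander: round aluminium tin with twist cap, 63 mm across, 43 mm high; origin under its centre.
- boot_brush: Bystander: wooden boot brush, 170 x 55 x 42 mm, long along its x axis; origin under its centre.
Not all that is in view belongs to the job. Of the things shaped like the part that bears spindle_centre, the aluminium one is meant.

How it is judged:
At the end, for the whole second after the job is handed in: Each pin tip lies in a cup of its own (either way round): at least 3 mm inside the rim along the holder's y axis, within 9 mm of the nominal cup line in holder x and 6 mm in height; the spindle is released and at rest there (x of spring_tip in the frame of holder between -0.009 and 0.009 m and z of spring_tip in the frame of holder between 0.079 and 0.091 m and x of fixed_tip in the frame of holder between -0.009 and 0.009 m and z of fixed_tip in the frame of holder between 0.079 and 0.091 m and ((y of spring_tip in the frame of holder above 0.073 m and y of fixed_tip in the frame of holder below -0.073 m) or (y of fixed_tip in the frame of holder above 0.073 m and y of spring_tip in the frame of holder below -0.073 m))); the robot touches nothing.
It fails at once if the holder is pushed or hit with more than 25 N (contact force between anything else and holder above 25 N).
It fails at once if another thing on the bench is moved by more than 20 mm (distance of any of flashlight, shoe_horn, saucer, tin, boot_brush from where it was at the start of the episode above 0.02 m).
It also fails if it takes over 72 s, if anything falls off the work surface, if the arm or the gripper's body presses on something with over 40 N, if the wrist force passes 120 N, or if a joint passes its speed limit or range.

## Working session

There is one attempt and no reset: what is moved stays moved. The work goes in short steps, Python scripts to look and compute and a tool call to move; the robot and the scene stay as the last step left them, time stands still between calls to the robot, and variables do not carry over. Pictures are saved under pics/ and viewed, and the job is handed in when it is done.

Besides the shell and the picture viewer there is one more tool, called after ">>>" as name(argument=value, ...) on one line, values as JSON. step_arm: Moves the arm, as the interface text tells. Its arguments: {"type":"object","properties":{"commands":{"type":"array"}},"required":["commands"]}

```bash
ls; mkdir -p pics; python3 - <<'E'
from bench import ctrl
import cv2,numpy as np
print(ctrl.get_obs())
for n in ("scene","side"):
    p,d=ctrl.camera(n); cv2.imwrite(f"pics/{n}0.png",p); np.save(f"pics/{n}0.npy",d)
    c=ctrl.get_calibration(n); print(n,c)
E
```

```text
pics
{'time_s': 0.0, 'q': array([-1.36433772e+00,  1.81556294e-01,  1.60801878e+00,  1.46034224e-05,
        1.35377230e+00, -2.06264658e-01]), 'dq': array([ 0.00026653, -0.00022635, -0.00057236,  0.0012819 , -0.00073701,
       -0.00023685]), 'joint_efforts': array([ 7.88127218e-04, -4.44874907e+01, -3.51334977e+01, -2.65486087e-04,
        9.01213672e-03,  7.72815838e-06]), 'eef_pos': array([ 0.23055939, -0.52615165,  0.23037036]), 'eef_rot': array([ 0.59228286, -0.59139845,  0.38737734, -0.38650703]), 'wrist_force': array([ 0.49245851,  0.1418302 , -0.30227408]), 'torque': array([-0.01468626,  0.01205292,  0.0091968 ]), 'opening': 0.9987499515966922}
scene {'intrinsics': array([[605.67234839,   0.        , 313.37816648],
       [  0.        , 605.67234839, 252.59662767],
       [  0.        ,   0.        ,   1.        ]]), 'R': array([[ 0.62090967,  0.78377499, -0.01295939],
       [ 0.62889797, -0.50794811, -0.58862217],
       [-0.46793004,  0.35733106, -0.80830439]]), 't': array([-0.22286786, -0.33372127,  1.49931515])}
side {'intrinsics': array([[536.5401605 ,   0.        , 330.41686551],
       [  0.        , 536.5401605 , 243.09493543],
       [  0.        ,   0.        ,   1.        ]]), 'R': array([[-0.96886135, -0.24723458,  0.01351849],
       [-0.19066393,  0.71011235, -0.67778146],
       [ 0.15797136, -0.65925375, -0.73513913]]), 't': array([0.47987508, 0.22875647, 1.04001807])}
```

View pics/scene0.png

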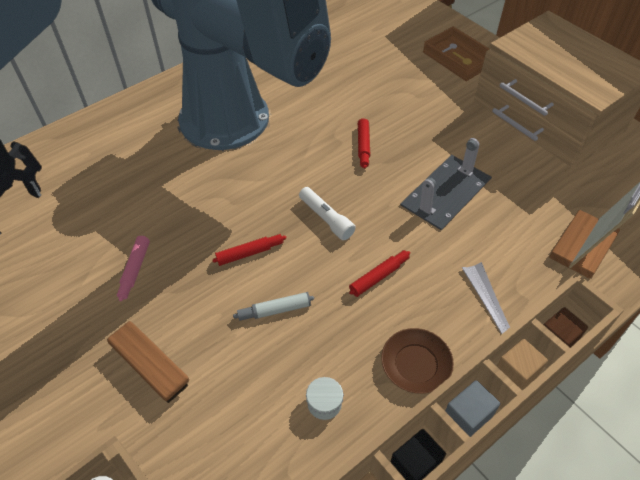

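View pics/side0.png

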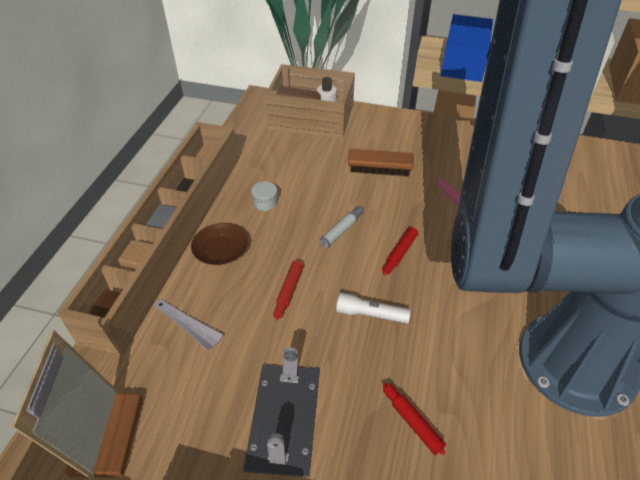

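The scene view shows spindle-like things at (273,307) grey, and at (248,250), (380,272) and (364,143) red; the pink piece at (134,268) is something else. Only (273,307) is aluminium. Next: confirm it in a crop and measure it and the holder.

```bash
cat > h.py <<'E'
from bench import ctrl
import cv2,numpy as np
def world(n,uv,d,c=None):
    c=c or ctrl.get_calibration(n);K=c["intrinsics"];uv=np.atleast_2d(uv).astype(float);d=np.atleast_1d(d)
    r=np.c_[(uv[:,0]-K[0,2])/K[0,0],(uv[:,1]-K[1,2])/K[1,1],np.ones(len(uv))]*d[:,None]
    return (r-c["t"])@c["R"]
def proj(n,X,c=None):
    c=c or ctrl.get_calibration(n);K=c["intrinsics"];p=np.atleast_2d(X)@c["R"].T+c["t"]
    p=p@K.T;return p[:,:2]/p[:,2:]
def toworld(n,p,c=None):
    c=c or ctrl.get_calibration(n);return (np.array(p)-c["t"])@c["R"]
E
python3 - <<'E'
from h import *
import h
a=cv2.imread("pics/scene0.png")
c1=cv2.resize(a[260:350,210:340],None,fx=4,fy=4,interpolation=cv2.INTER_CUBIC)
c2=cv2.resize(a[120:240,390:510],None,fx=3,fy=3,interpolation=cv2.INTER_CUBIC)
o=np.zeros((360,880,3),np.uint8);o[:,:520]=c1;o[:,520:]=c2;cv2.imwrite("pics/crop0.png",o[:,:800])
d={n:np.load(f"pics/{n}0.npy") for n in("scene","side")}
for n in d:
  for t in("spindle_centre","holder","flashlight","shoe_horn","saucer","tin","boot_brush"):
    for s in ctrl.silhouettes(t,n):
        m=s["pixels"]&(d[n]>0); v,u=np.nonzero(m)
        if len(u)<10: continue
        W=world(n,np.c_[u,v],d[n][m])
        print(n,t,round(s["p"],2),"px",u.mean().round(),v.mean().round(),len(u),"med",np.median(W,0).round(3),"min",np.percentile(W,1,0).round(3),"max",np.percentile(W,99,0).round(3))
        if t in("spindle_centre","holder"): np.save(f"pics/W_{n}_{t}_{int(u.mean())}.npy",W)
print(ctrl.get_obs()["time_s"])
E
```

```text
scene spindle_centre 0.97 px 378.0 273.0 970 med [ 0.596 -0.025  0.023] min [ 0.569 -0.091 -0.003] max [0.606 0.055 0.031]
scene spindle_centre 0.85 px 274.0 307.0 1012 med [ 0.529 -0.23   0.024] min [ 0.494 -0.294  0.005] max [ 0.561 -0.162  0.031]
scene spindle_centre 0.71 px 364.0 142.0 531 med [0.3   0.195 0.024] min [0.239 0.149 0.007] max [0.355 0.251 0.031]
scene spindle_centre 0.69 px 132.0 267.0 915 med [ 0.277 -0.395  0.023] min [ 0.219 -0.45  -0.001] max [ 0.325 -0.338  0.031]
scene spindle_centre 0.68 px 247.0 249.0 841 med [ 0.384 -0.194  0.023] min [ 0.358 -0.255  0.008] max [ 0.408 -0.121  0.031]
scene holder 0.64 px 487.0 294.0 1040 med [0.753 0.117 0.004] min [ 0.692  0.08  -0.001] max [0.831 0.156 0.01 ]
scene flashlight 0.71 px 328.0 214.0 1070 med [ 0.424 -0.012  0.033] min [ 0.335 -0.025 -0.002] max [0.483 0.025 0.044]
scene shoe_horn 0.65 px 487.0 294.0 1100 med [0.754 0.116 0.004] min [ 0.689  0.078 -0.001] max [0.831 0.156 0.01 ]
scene saucer 0.64 px 417.0 360.0 3744 med [ 0.775 -0.09   0.01 ] min [ 0.716 -0.155 -0.001] max [ 0.835 -0.03   0.024]
scene tin 0.5
[... 1194 characters left out ...]
hlight 0.6 px 371.0 309.0 1232 med [0.414 0.005 0.032] min [ 0.334 -0.04  -0.002] max [0.48  0.018 0.042]
side shoe_horn 0.97 px 190.0 326.0 1028 med [0.751 0.118 0.003] min [ 0.69   0.077 -0.002] max [0.845 0.158 0.009]
side saucer 0.79 px 219.0 244.0 1910 med [ 0.783 -0.101  0.009] min [ 0.719 -0.155 -0.002] max [ 0.84  -0.034  0.022]
side tin 0.89 px 264.0 195.0 615 med [ 0.727 -0.255  0.039] min [ 0.701 -0.298  0.001] max [ 0.762 -0.236  0.045]
side boot_brush 0.91 px 380.0 162.0 1429 med [ 0.48  -0.456  0.038] min [ 0.399 -0.502 -0.001] max [ 0.563 -0.434  0.044]
side boot_brush 0.64 px 219.0 244.0 1871 med [ 0.784 -0.102  0.009] min [ 0.719 -0.155 -0.   ] max [ 0.838 -0.036  0.022]
0.8
```

View pics/crop0.png

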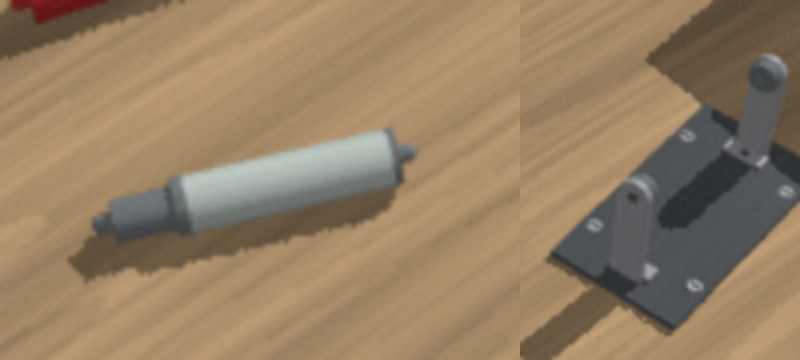

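```bash
python3 - <<'E'
from h import *
def onplane(n,uv,z):
    c=ctrl.get_calibration(n);C=-c["R"].T@c["t"];P=world(n,uv,np.ones(len(uv)))
    r=P-C;return C+r*((z-C[2])/r[:,2])[:,None]
print("tips scene",onplane("scene",[[234.5,315.5],[313.7,298]],.014).round(4))
import glob
P=[]
for f in ("scene","side"):
    n=f;d=np.load(f"pics/{n}0.npy");v,u=np.mgrid[:480,:640];m=d>0
    W=world(n,np.c_[u[m],v[m]],d[m]); uv=np.c_[u[m],v[m]]
    # spindle
    k=(abs(W[:,0]-.53)<.06)&(abs(W[:,1]+.23)<.1)&(W[:,2]>.008)&(W[:,2]<.04)
    S=W[k];
    dd=np.array([.26,.966]); 
    cen,(w,h),ang=cv2.minAreaRect(S[:,:2].astype(np.float32)); print(n,"spindle rect",cen,w,h,ang, S[:,2].max())
    q=np.polyfit(S[:,1],S[:,0],1);print("slope",q)
    k=(W[:,0]>.42)&(W[:,0]<.62)&(W[:,1]>.12)&(W[:,1]<.4)&(W[:,2]>.0035)&(W[:,2]<.009)
    r=cv2.minAreaRect(W[k][:,:2].astype(np.float32));print(n,"plate",r,np.median(W[k][:,2]))
    k=(W[:,0]>.42)&(W[:,0]<.62)&(W[:,1]>.12)&(W[:,1]<.4)&(W[:,2]>.015)
    A=W[k]
    for lo,hi in((.02,.04),(.04,.06),(.06,.075),(.075,.09),(.09,.11)):
        for s in(0,1):
            B=A[(A[:,2]>lo)&(A[:,2]<hi)&((A[:,1]>.255)==s)]
            if len(B): print(lo,s,len(B),B.mean(0).round(4),np.percentile(B,3,0).round(4),np.percentile(B,97,0).round(4))
E
```

```text
tips scene [[ 0.4935 -0.2976  0.014 ]
 [ 0.5573 -0.1561  0.014 ]]
scene spindle rect (0.5261727571487427, -0.22907929122447968) 0.15831299126148224 0.02741655893623829 67.07261657714844 0.03207955996487849
slope [0.42913217 0.62728627]
scene plate ((0.5200216770172119, 0.2596626877784729), (0.2785796821117401, 0.1986159384250641), 89.95931243896484) 0.005876926069861233
0.02 0 76 [0.5309 0.1693 0.0309] [0.5181 0.1652 0.0212] [0.5435 0.1732 0.0396]
0.02 1 78 [0.5023 0.3299 0.0302] [0.4904 0.3253 0.0214] [0.5146 0.3355 0.0384]
0.04 0 78 [0.5291 0.1694 0.05  ] [0.5159 0.1657 0.0407] [0.5417 0.1746 0.0591]
0.04 1 80 [0.5034 0.3298 0.0507] [0.4899 0.3255 0.0402] [0.5147 0.335  0.0596]
0.06 0 62 [0.5279 0.1691 0.0675] [0.5143 0.166  0.0606] [0.5396 0.1745 0.0743]
0.06 1 37 [0.5037 0.3297 0.0658] [0.4892 0.3234 0.0604] [0.5139 0.3351 0.0727]
0.075 0 73 [0.528  0.1697 0.083 ] [0.5135 0.1652 0.076 ] [0.5388 0.1799 0.0893]
0.075 1 65 [0.5041 0.3247 0.0823] [0.4915 0.3172 0.0761] [0.5146 0.3343 0.0893]
0.09 0 63 [0.5259 0.1731 0.0945] [0.5154 0.1651 0.0909] [0.5342 0.1821 0.0991]
0.09 1 65 [0.5
[... 465 characters left out ...]
5012 0.3353 0.0303] [0.4888 0.3326 0.0205] [0.5125 0.3377 0.0395]
0.04 0 75 [0.5273 0.1746 0.05  ] [0.5152 0.1705 0.0412] [0.5394 0.1774 0.0586]
0.04 1 80 [0.4997 0.335  0.0509] [0.4881 0.332  0.041 ] [0.5127 0.338  0.0598]
0.06 0 18 [0.5241 0.1753 0.067 ] [0.5136 0.1713 0.0605] [0.5392 0.1832 0.0748]
0.06 1 63 [0.4997 0.3347 0.068 ] [0.4881 0.3292 0.0609] [0.512  0.3374 0.0744]
0.075 0 70 [0.524  0.1798 0.0822] [0.513  0.1721 0.0754] [0.537  0.1843 0.0895]
0.075 1 77 [0.4994 0.3339 0.0844] [0.4878 0.3232 0.0763] [0.5123 0.3374 0.0898]
0.09 0 98 [0.5238 0.1766 0.0941] [0.5146 0.169  0.0903] [0.5339 0.1843 0.0974]
0.09 1 126 [0.5004 0.3295 0.0942] [0.4904 0.322  0.0903] [0.5103 0.3358 0.098 ]
```

```bash
cat >> h.py <<'E'
from scipy.spatial.transform import Rotation as Ro
def pose():
    o=ctrl.get_obs();w,x,y,z=o["eef_rot"];return o,o["eef_pos"],Ro.from_quat([x,y,z,w])
def goal(p,head):
    """tool down, spindle axis (spring->fixed) heading 'head' deg from world +x ; tool x perpendicular"""
    o,P,R=pose();a=np.radians(head);d=np.array([np.cos(a),np.sin(a),0]);best=None
    for s in(1,-1):
        y=np.array([0,0,-1.]);x=s*np.array([d[1],-d[0],0]);T=Ro.from_matrix(np.c_[x,y,np.cross(x,y)])
        rv=(R.inv()*T).as_rotvec()
        if best is None or np.linalg.norm(rv)<np.linalg.norm(best[0]):best=(rv,T)
    rv,T=best
    print("t",o["time_s"],"P",P.round(4),"F",o["wrist_force"].round(2),"M",o["torque"].round(3),"op",round(o["opening"],3))
    print("turn(6deg)",(np.degrees(rv)/6).round(2)," shift now-axes(30mm)",(R.inv().apply(np.array(p)-P)/.03).round(2)," after-turn axes",(T.inv().apply(np.array(p)-P)/.03).round(2))
    return T
E
python3 - <<'E'
from h import *
o,P,R=pose();print(R.as_matrix().round(3));goal([.531,-.214,.18],67)
c=ctrl.get_calibration("wrist");C=-c["R"].T@c["t"];print("cam in tool",R.inv().apply(C-P), "optical axis tool",R.inv().apply(c["R"][2]),c["intrinsics"][0])
E
```

```text
[[ 0.401  0.     0.916]
 [-0.916  0.     0.401]
 [ 0.    -1.     0.   ]]
t 0.8 P [ 0.2307 -0.5267  0.2313] F [ 0.52  0.14 -0.9 ] M [-0.012  0.032 -0.05 ] op 1.0
turn(6deg) [-0.   -7.22  0.  ]  shift now-axes(30mm) [-5.53  1.71 13.35]  after-turn axes [ 5.14  1.71 13.51]
cam in tool [-8.07347340e-06 -1.43508697e-01  7.60967413e-02] optical axis tool [ 5.65244596e-04  9.54572529e-01 -2.97978134e-01] [409.5530928   0.        323.6731446]
```

>>> step_arm(commands=[[0,-0.72,0,0,0.1,1,1],[0,-0.72,0,0,0.1,1,1],[0,-0.72,0,0,0.1,1,1],[0,-0.72,0,0,0.1,1,1],[0,-0.72,0,0,0.1,1,1],[0,-0.72,0,0,0.1,1,1],[0,-0.72,0,0,0.1,1,1],[0,-0.72,0,0,0.1,1,1],[0,-0.72,0,0,0.1,1,1],[0,-0.72,0,0,0.1,1,1]])

```text
time_s: 1.8
eef_pos: [0.4454, -0.3256, 0.2012]
eef_rot: [-0.693, 0.693, -0.141, 0.141]
wrist_force: [1.0, 0.0, -0.5]
opening: 1.0
```

```bash
python3 - <<'E'
from h import *
goal([.531,-.214,.18],67)
E
```

```text
t 1.8 P [ 0.4454 -0.3256  0.2012] F [ 0.97  0.01 -0.46] M [ 0.011 -0.038  0.042] op 1.0
turn(6deg) [0.   0.01 0.  ]  shift now-axes(30mm) [1.18 0.71 4.54]  after-turn axes [1.17 0.71 4.54]
```

>>> step_arm(commands=[[0,0,0,0.24,0.14,0.9,1],[0,0,0,0.24,0.14,0.9,1],[0,0,0,0.24,0.14,0.9,1],[0,0,0,0.24,0.14,0.9,1],[0,0,0,0.24,0.14,0.9,1],[0,0,0,0,0,0,1]])

```text
time_s: 2.4
eef_pos: [0.532, -0.2138, 0.1797]
eef_rot: [0.693, -0.692, 0.141, -0.141]
wrist_force: [-1.3, 0.1, -0.3]
opening: 0.998
```

```bash
python3 - <<'E'
from h import *
goal([.531,-.214,.18],67)
c=ctrl.get_calibration("wrist");p,d=ctrl.camera("wrist");cv2.imwrite("pics/w1.png",p)
v,u=np.mgrid[:480,:640];m=d>0
W=world("wrist",np.c_[u[m],v[m]],d[m],c)
k=(abs(W[:,0]-.53)<.08)&(abs(W[:,1]+.22)<.1)&(W[:,2]>.005)&(W[:,2]<.04)
S=W[k];r=cv2.minAreaRect(S[:,:2].astype(np.float32));print(r,S[:,2].max())
T=S[S[:,2]>.024];q=np.polyfit(T[:,1],T[:,0],1);print("top ridge",T.mean(0),np.degrees(np.arctan2(1,q[0])),q)
a=np.arctan2(1,q[0]);dd=np.array([np.cos(a),np.sin(a)]);s=T[:,:2]@dd;n=T[:,:2]@[-dd[1],dd[0]]
s1,s2=np.percentile(s,[.5,99.5]);print("tube ext",s2-s1);cc=dd*(s1+s2)/2+np.array([-dd[1],dd[0]])*n.mean();print("centre",cc)
print("tips all",(S[:,:2]@dd).min()-(s1+s2)/2,(S[:,:2]@dd).max()-(s1+s2)/2)
E
```

```text
t 2.4 P [ 0.532  -0.2138  0.1797] F [-1.29  0.09 -0.26] M [ 0.024  0.041 -0.027] op 0.998
turn(6deg) [-0.01  0.01 -0.01]  shift now-axes(30mm) [-0.03 -0.01 -0.02]  after-turn axes [-0.03 -0.01 -0.02]
((0.5236780643463135, -0.22885392606258392), (0.15902145206928253, 0.02792924828827381), 66.55683898925781) 0.03063218209444951
top ridge [ 0.52850241 -0.21737999  0.02702694] 67.27468035974587 [0.4188284  0.61954732]
tube ext 0.13741071420324105
centre [ 0.52407147 -0.22795935]
tips all -0.08050455349263913 0.07852854062029095
```

View pics/w1.png

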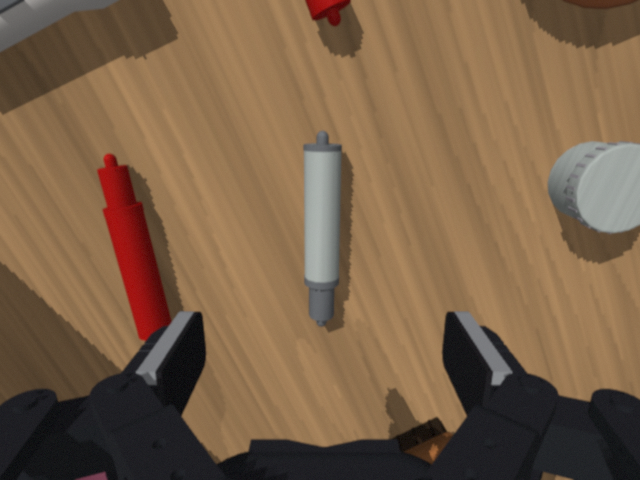

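>>> step_arm(commands=[[0,0,0,-0.06,0.9,-0.07,1],[0,0,0,0,0.9,0,1],[0,0,0,0,0.9,0,1],[0,0,0,0,0.9,0,1],[0,0,0,0,0.9,0,1],[0,0,0,0,0.7,0,1],[0,0,0,0,0.5,0,1],[0,0,0,0,0.18,0,1],[0,0,0,0,0,0,1]])

```text
time_s: 3.35
eef_pos: [0.528, -0.2181, 0.0036]
eef_rot: [0.693, -0.693, 0.142, -0.142]
wrist_force: [-0.0, 0.4, 0.9]
opening: 0.999
```

```bash
python3 - <<'E'
from h import *
goal([.5295,-.215,.003],67)
E
```

```text
t 3.35 P [ 0.528  -0.2181  0.0036] F [-0.    0.41  0.87] M [0.032 0.047 0.035] op 0.999
turn(6deg) [-0.   -0.03 -0.01]  shift now-axes(30mm) [0.01 0.02 0.11]  after-turn axes [0.01 0.02 0.11]
```

>>> step_arm(commands=[[0,0,0,0,0,0.1,1],[0,0,0,0,0,0,0],[0,0,0,0,0,0,0],[0,0,0,0,0,0,0],[0,0,0,0,0,0,0],[0,0,0,0,0,0,0],[0,0,0,0,0,0,0],[0,0,0,0,0,0,0]])

```text
time_s: 4.15
eef_pos: [0.5299, -0.2152, 0.0045]
eef_rot: [-0.693, 0.693, -0.142, 0.142]
wrist_force: [-0.3, 1.2, 5.3]
opening: 0.306
```

```bash
python3 - <<'E'
from h import *
goal([.5295,-.215,.003],67)
p,d=ctrl.camera("wrist");cv2.imwrite("pics/w2.png",p)
E
```

```text
t 4.15 P [ 0.5299 -0.2152  0.0045] F [-0.27  1.18  5.26] M [ 0.157  0.155 -0.02 ] op 0.306
turn(6deg) [ 0.   -0.02  0.01]  shift now-axes(30mm) [-0.02  0.05  0.  ]  after-turn axes [-0.02  0.05  0.  ]
```

View pics/w2.png

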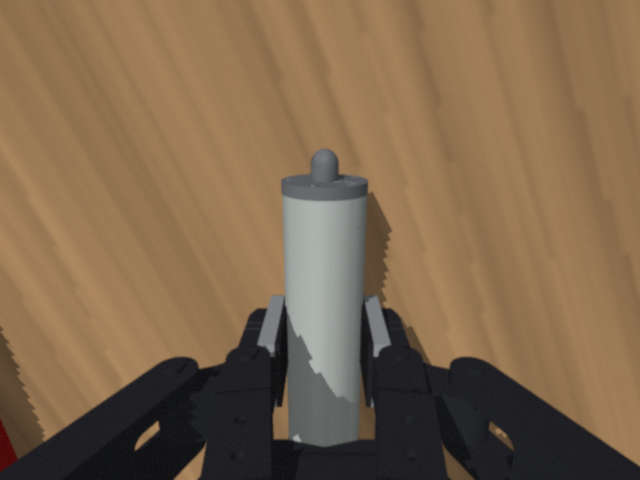

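>>> step_arm(commands=[[0,0,0,0,-0.2,0,0],[0,0,0,0,-0.5,0,0],[0,0,0,0,-0.9,0,0],[0,0,0,0,-0.9,0,0],[0,0,0,0,-0.9,0,0],[0,0,0,0,-0.9,0,0],[0,0,0,0,-0.9,0,0],[0,0,0,0,-0.9,0,0],[0,0,0,0,-0.9,0,0],[0,0,0,0,-0.9,0,0]])

```text
time_s: 5.2
eef_pos: [0.5292, -0.2148, 0.2429]
eef_rot: [-0.693, 0.693, -0.142, 0.142]
wrist_force: [-0.5, 0.1, -0.5]
opening: 0.305
```

```bash
python3 - <<'E'
from h import *
goal([.598,.246,.25],99.7)
E
```

```text
t 5.2 P [ 0.5292 -0.2148  0.2429] F [-0.52  0.12 -0.53] M [ 0.021 -0.026 -0.007] op 0.305
turn(6deg) [ 0.   -5.48  0.  ]  shift now-axes(30mm) [-3.93 -0.24 15.02]  after-turn axes [ 4.85 -0.24 14.75]
```

>>> step_arm(commands=[[0,-0.55,0,0,0,1,0],[0,-0.55,0,0,0,1,0],[0,-0.55,0,0,0,1,0],[0,-0.55,0,0,0,1,0],[0,-0.55,0,0,0,1,0],[0,-0.55,0,0,0,1,0],[0,-0.55,0,0,0,1,0],[0,-0.55,0,0,0,1,0],[0,-0.55,0,0,0,1,0],[0,-0.53,0,0,0,1,0]])

```text
time_s: 6.2
eef_pos: [0.5719, 0.079, 0.2418]
eef_rot: [-0.704, 0.705, 0.061, -0.061]
wrist_force: [0.5, 0.1, -1.6]
opening: 0.306
```

```bash
python3 - <<'E'
from h import *
goal([.598,.246,.25],99.7)
E
```

```text
t 6.2 P [0.5719 0.079  0.2418] F [ 0.53  0.1  -1.57] M [ 0.046 -0.053 -0.009] op 0.306
turn(6deg) [0.   0.03 0.  ]  shift now-axes(30mm) [ 1.81 -0.27  5.33]  after-turn axes [ 1.8  -0.27  5.34]
```

>>> step_arm(commands=[[0,0,0,0.3,-0.05,0.9,0],[0,0,0,0.3,-0.05,0.9,0],[0,0,0,0.3,-0.05,0.9,0],[0,0,0,0.3,-0.05,0.9,0],[0,0,0,0.3,-0.05,0.9,0],[0,0,0,0.3,-0.02,0.83,0],[0,0,0,0,0,0,0],[0,0,0,0,0,0,0]])

```text
time_s: 7.0
eef_pos: [0.598, 0.2448, 0.2494]
eef_rot: [-0.704, 0.705, 0.06, -0.061]
wrist_force: [-0.1, 0.1, -1.6]
opening: 0.298
```

```bash
python3 - <<'E'
from h import *
goal([.598,.246,.25],99.7)
c=ctrl.get_calibration("wrist");p,d=ctrl.camera("wrist");cv2.imwrite("pics/w3.png",p);np.save("pics/w3.npy",d);np.savez("pics/w3c.npz",**c)
print(c["R"],c["t"])
E
```

```text
t 7.0 P [0.598  0.2448 0.2494] F [-0.1   0.12 -1.63] M [0.019 0.054 0.018] op 0.298
turn(6deg) [ 0.    0.02 -0.  ]  shift now-axes(30mm) [ 0.01 -0.02  0.04]  after-turn axes [ 0.01 -0.02  0.04]
[[ 0.98545553  0.16992807  0.00136279]
 [ 0.16169558 -0.94011955  0.30004961]
 [ 0.05226803 -0.29546519 -0.95392263]] [-0.63102947  0.08851853  0.43874572]
```

View pics/w3.png

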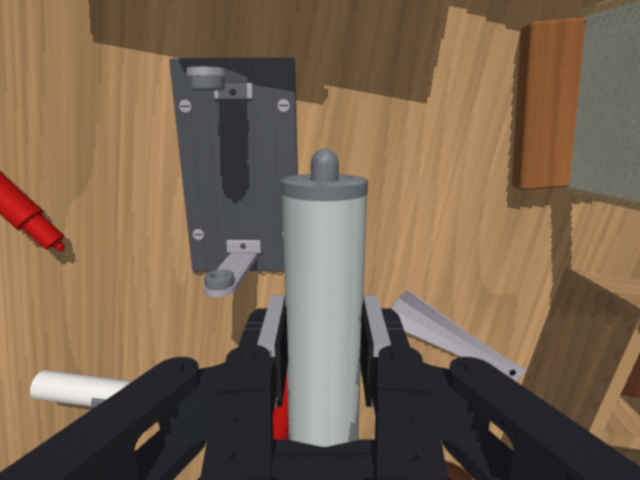

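The wrist view shows the whole holder. The plate corners are at (171,58), (295,58) and (191,272), the far cup at (207,80) and the near cup at (220,283). The spindle is held straight.

```bash
python3 - <<'E'
from h import *
c=dict(np.load("pics/w3c.npz"));d=np.load("pics/w3.npy");p=cv2.imread("pics/w3.png")
def onplane(uv,z):
    C=-c["R"].T@c["t"];P=world("w",uv,np.ones(len(uv)),c);r=P-C;return C+r*((z-C[2])/r[:,2])[:,None]
print("corners z6\n",onplane([[171,58],[295,58],[191,272]],.006).round(4))
print("screws\n",onplane([[185,105.5],[283.5,105],[198.5,234.5]],.006).round(4))
v,u=np.mgrid[:480,:640];m=(d>0)
W=world("w",np.c_[u[m],v[m]],d[m],c);uv=np.c_[u[m],v[m]]
k=(u[m]>150)&(u[m]<300)&(v[m]<310);W=W[k];uv=uv[k]
pl=W[(W[:,2]>.004)&(W[:,2]<.0085)]
print("plate z",np.median(pl[:,2]),"floor",np.median(W[W[:,2]<.0035][:,2]))
for vlo,vhi,nm in((50,160,"far"),(200,310,"near")):
    B=W[(uv[:,1]>vlo)&(uv[:,1]<vhi)&(W[:,2]>.078)];b=uv[(uv[:,1]>vlo)&(uv[:,1]<vhi)&(W[:,2]>.078)]
    print(nm,len(B),B.mean(0).round(4),B.min(0).round(4),B.max(0).round(4),b.min(0),b.max(0))
cv2.imwrite("pics/w3z.png",np.hstack([cv2.resize(p[50:150,160:300],(560,400),interpolation=cv2.INTER_CUBIC)[:, :400],cv2.resize(p[220:320,170:270],(400,400),interpolation=cv2.INTER_CUBIC)]))
E
```

```text
corners z6
 [[0.4471 0.3394 0.006 ]
 [0.5533 0.3577 0.006 ]
 [0.4791 0.1416 0.006 ]]
screws
 [[0.4618 0.302  0.006 ]
 [0.549  0.3175 0.006 ]
 [0.4834 0.1828 0.006 ]]
plate z 0.006653443348680194 floor 0.0006233993723328084
far 858 [0.503  0.327  0.0943] [0.4877 0.3179 0.0782] [0.5134 0.3355 0.1005] [186  66] [227  89]
near 2778 [0.5662 0.2451 0.2188] [0.5123 0.1654 0.0782] [0.5874 0.2927 0.2724] [203 201] [299 309]
```

View pics/w3z.png

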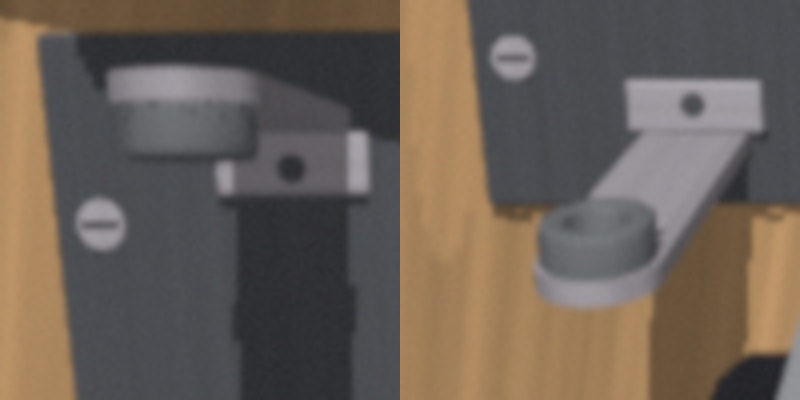

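```bash
python3 - <<'E'
from h import *
c=dict(np.load("pics/w3c.npz"));d=np.load("pics/w3.npy")
a=np.radians(9.4);yh=np.array([-np.sin(a),np.cos(a)]);xh=np.array([np.cos(a),np.sin(a)]);O=np.array([.517,.2497])
H=lambda X:np.c_[(X[:,:2]-O)@xh,(X[:,:2]-O)@yh,X[:,2]]
def onplane(uv,z,c):
    C=-c["R"].T@c["t"];P=world("w",uv,np.ones(len(uv)),c);r=P-C;return C+r*((z-C[2])/r[:,2])[:,None]
print("rim near",H(onplane([[219.4,275.4]],.085,c)))
for n in("w3","scene0","side0"):
    cc=c if n=="w3" else ctrl.get_calibration(n[:-1])
    d=np.load(f"pics/{n}.npy");v,u=np.mgrid[:480,:640];m=d>0
    W=H(world(n,np.c_[u[m],v[m]],d[m],cc))
    b=W[(W[:,2]>.005)&(W[:,2]<.008)&(abs(W[:,0])<.06)&(abs(W[:,1])<.11)]
    print(n,"plate",np.percentile(b,[1,99],0).round(4)[:, :2].tolist(), "z",np.median(b[:,2]).round(4))
    for s in(-1,1):
        for lo,hi in((.02,.035),(.035,.05),(.05,.065),(.065,.08),(.075,.095),(.092,.102)):
            B=W[(abs(W[:,1]*s-.078)<.014)&(abs(W[:,0])<.03)&(W[:,2]>lo)&(W[:,2]<hi)]
            if len(B)>8: print("  side",s,lo,len(B),"x mid of 2/98%% %.4f mean %.4f"%(np.percentile(B[:,0],[2,98]).mean(),B[:,0].mean()),"wid %.4f"%np.ptp(np.percentile(B[:,0],[2,98])),"y",np.percentile(B[:,1],[2,98]).round(4))
E
```

```text
rim near [[-0.00508763 -0.07082718  0.085     ]]
w3 plate [[-0.0545, -0.0937], [0.0517, 0.0998]] z 0.0066
  side -1 0.02 172 x mid of 2/98% -0.0008 mean 0.0003 wid 0.0258 y [-0.0812 -0.077 ]
  side -1 0.035 190 x mid of 2/98% -0.0019 mean -0.0009 wid 0.0259 y [-0.0814 -0.077 ]
  side -1 0.05 120 x mid of 2/98% -0.0019 mean 0.0031 wid 0.0237 y [-0.0818 -0.0769]
  side -1 0.065 127 x mid of 2/98% -0.0007 mean 0.0012 wid 0.0193 y [-0.082  -0.0682]
  side -1 0.075 452 x mid of 2/98% -0.0042 mean -0.0025 wid 0.0241 y [-0.0819 -0.0682]
  side -1 0.092 469 x mid of 2/98% -0.0051 mean -0.0044 wid 0.0199 y [-0.0823 -0.0684]
  side 1 0.02 42 x mid of 2/98% 0.0031 mean 0.0067 wid 0.0158 y [0.0804 0.0853]
  side 1 0.035 58 x mid of 2/98% 0.0046 mean 0.0072 wid 0.0120 y [0.0804 0.0852]
  side 1 0.05 42 x mid of 2/98% 0.0068 mean 0.0090 wid 0.0068 y [0.0804 0.0853]
  side 1 0.065 58 x mid of 2/98% 0.0018 mean 0.0067 wid 0.0161 y [0.0716 0.0854]
  side 1 0.075 353 x mid of 2/98% -0.0025 mean 0.0017 wid 0.0241 y [0.0715 0.0851]
  side 1 0.092 686 x mid of 2/98% -0.0031 mean -0.0024 wid 0.0205 y [0.0
[... 1452 characters left out ...]
id 0.0252 y [-0.0776 -0.0665]
  side -1 0.075 133 x mid of 2/98% -0.0047 mean -0.0051 wid 0.0232 y [-0.0803 -0.0657]
  side -1 0.092 80 x mid of 2/98% -0.0047 mean -0.0053 wid 0.0186 y [-0.0807 -0.0659]
  side 1 0.02 51 x mid of 2/98% -0.0016 mean -0.0018 wid 0.0248 y [0.0858 0.088 ]
  side 1 0.035 56 x mid of 2/98% -0.0025 mean -0.0025 wid 0.0242 y [0.0859 0.0883]
  side 1 0.05 64 x mid of 2/98% -0.0024 mean -0.0027 wid 0.0257 y [0.0844 0.0881]
  side 1 0.065 59 x mid of 2/98% -0.0031 mean -0.0036 wid 0.0249 y [0.0827 0.0881]
  side 1 0.075 162 x mid of 2/98% -0.0032 mean -0.0035 wid 0.0238 y [0.0738 0.0884]
  side 1 0.092 101 x mid of 2/98% -0.0024 mean -0.0028 wid 0.0202 y [0.0745 0.0876]
```

```bash
python3 - <<'E'
from h import *
c=dict(np.load("pics/w3c.npz"));d=np.load("pics/w3.npy");p=cv2.imread("pics/w3.png")
o,P,R=pose()
print("axes\n",R.as_matrix().round(4))
cv2.imwrite("pics/w3t.png",cv2.resize(p[140:240,270:380],None,fx=5,fy=5,interpolation=cv2.INTER_CUBIC))
v,u=np.mgrid[:480,:640]
m=(d>0)&(u>275)&(u<375)&(v>145)&(v<300)
T=R.inv().apply(world("w",np.c_[u[m],v[m]],d[m],c)-P); uv=np.c_[u[m],v[m]]
k=(abs(T[:,0])<.03)&(T[:,1]<.02)&(T[:,1]>-.05)
T=T[k]
print("z max",T[:,2].max(),"y min",T[:,1].min())
for a,b in((.0,.01),(.01,.02),(.02,.03),(.03,.04),(.04,.05),(.058,.067)):
    B=T[(T[:,2]>a)&(T[:,2]<b)];print(a,len(B),"x",np.percentile(B[:,0],[2,50,98]).round(4),"ymin",np.percentile(B[:,1],1).round(4))
    
E
```

```text
axes
 [[ 9.856e-01 -2.000e-04 -1.693e-01]
 [ 1.693e-01 -6.000e-04  9.856e-01]
 [-3.000e-04 -1.000e+00 -5.000e-04]]
z max 0.0654036297967583 y min -0.026364851713840218Traceback (most recent call last):
  File "<stdin>", line 13, in <module>
    return _quantile_unchecked(
        a, q, axis, out, overwrite_input, method, keepdims, weights)
    return _ureduce(a,
                    func=_quantile_ureduce_func,
    ...<5 lines>...
                    overwrite_input=overwrite_input,
                    method=method)
    r = func(a, **kwargs)
    result = _quantile(arr,
                       quantiles=q,
    ...<2 lines>...
                       out=out,
                       weights=wgt)
    slices_having_nans = np.isnan(arr[-1, ...])
                                  ~~~^^^^^^^^^
IndexError: index -1 is out of bounds for axis 0 with size 0
```

View pics/w3t.png

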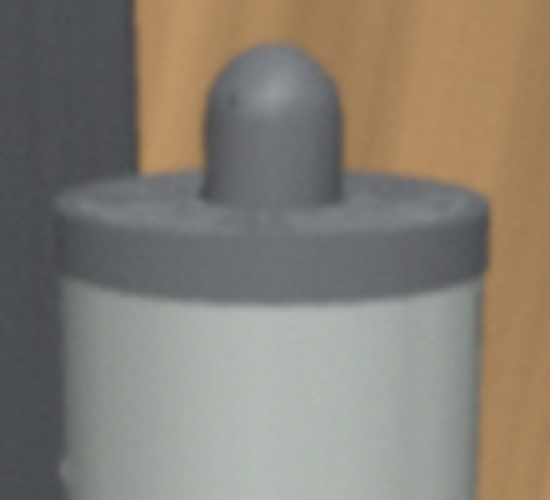

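```bash
python3 - <<'E'
from h import *
c=dict(np.load("pics/w3c.npz"));d=np.load("pics/w3.npy")
o,P,R=pose()
v,u=np.mgrid[:480,:640]
m=(d>0)&(u>275)&(u<375)&(v>145)&(v<460)
T=R.inv().apply(world("w",np.c_[u[m],v[m]],d[m],c)-P)
k=(abs(T[:,0])<.03)&(T[:,1]<.02)&(T[:,1]>-.05);T=T[k]
print(len(T),np.percentile(T,[1,99],0))
for a in np.arange(-.02,.066,.008):
    B=T[(T[:,2]>a)&(T[:,2]<a+.008)]
    if len(B)>5:
        q=B[abs(B[:,0])<.004]
        print(a.round(3),len(B),"x",np.percentile(B[:,0],[2,50,98]).round(4),"ytop",np.median(q[:,1]).round(4) if len(q) else 0)
a=np.radians(9.4);yh=np.array([-np.sin(a),np.cos(a),0]);xh=np.array([np.cos(a),np.sin(a),0]);O=np.array([.517,.2497,0])+.0015*yh
A=O-.0045*xh-.070*yh;Bc=O-.0027*xh+.070*yh;print("A",A,"B",Bc,"line heading",np.degrees(np.arctan2(*(Bc-A)[1::-1])))
E
```

```text
23815 [[-0.01461233 -0.03913301 -0.03920266]
 [ 0.0147978  -0.00764947  0.06209134]]
-0.02 1376 x [-0.0132 -0.0004  0.0125] ytop -0.0238
-0.012 1877 x [-0.0143 -0.0001  0.0142] ytop -0.0239
-0.004 2143 x [-0.0142  0.0005  0.0143] ytop -0.0239
0.004 2915 x [-0.016   0.0012  0.0165] ytop -0.0239
0.012 1847 x [-0.014  -0.0001  0.0148] ytop -0.0239
0.02 1808 x [-0.0132 -0.0005  0.0128] ytop -0.0239
0.028 1910 x [-0.013  -0.0001  0.0128] ytop -0.0239
0.036 2008 x [-0.0131 -0.0002  0.0129] ytop -0.024
0.044 2104 x [-0.013  -0.0002  0.0128] ytop -0.024
0.052 2108 x [-0.013  -0.0002  0.0127] ytop -0.0175
0.06 424 x [-0.004  -0.0001  0.0039] ytop -0.0135
A [0.52374825 0.18138484 0.        ] B [0.50265845 0.31979893 0.        ] line heading 98.66338056513406
```

```bash
python3 - <<'E'
from h import *
goal([.5332,.2817,.15],83.7)
E
```

```text
t 7.05 P [0.5981 0.2441 0.2493] F [ 0.24 -1.13 -1.09] M [ 0.013 -0.062  0.045] op 0.302
turn(6deg) [ 0.01  2.67 -0.  ]  shift now-axes(30mm) [-1.92  3.31  1.6 ]  after-turn axes [-2.29  3.31  1.01]
```

>>> step_arm(commands=[[0,0.9,0,0,0.4,0,0],[0,0.9,0,0,0.4,0,0],[0,0.87,0,0,0.4,0,0],[0,0,0,-0.6,0.5,0.25,0],[0,0,0,-0.6,0.5,0.25,0],[0,0,0,-0.6,0.5,0.25,0],[0,0,0,-0.49,0.6,0.26,0],[0,0,0,0,0,0,0],[0,0,0,0,0,0,0]])

```text
time_s: 7.95
eef_pos: [0.5339, 0.2812, 0.1505]
eef_rot: [-0.706, 0.706, -0.039, 0.039]
wrist_force: [0.7, -0.2, -0.1]
opening: 0.301
```

```bash
python3 - <<'E'
from h import *
goal([.5332,.2817,.0752],83.7)
for n in("scene","side"):
    p,d=ctrl.camera(n)
    u,v=proj(n,[[.52,.22,.12]])[0].astype(int)
    cv2.imwrite(f"pics/{n}1.png",cv2.resize(p[max(v-70,0):v+70,max(u-80,0):u+80],None,fx=4,fy=4,interpolation=cv2.INTER_CUBIC))
E
```

```text
t 7.95 P [0.5339 0.2812 0.1505] F [ 0.72 -0.22 -0.11] M [ 0.035 -0.023 -0.019] op 0.301
turn(6deg) [ 0. -0.  0.]  shift now-axes(30mm) [-0.03  2.51  0.01]  after-turn axes [-0.03  2.51  0.01]
```

View pics/scene1.png

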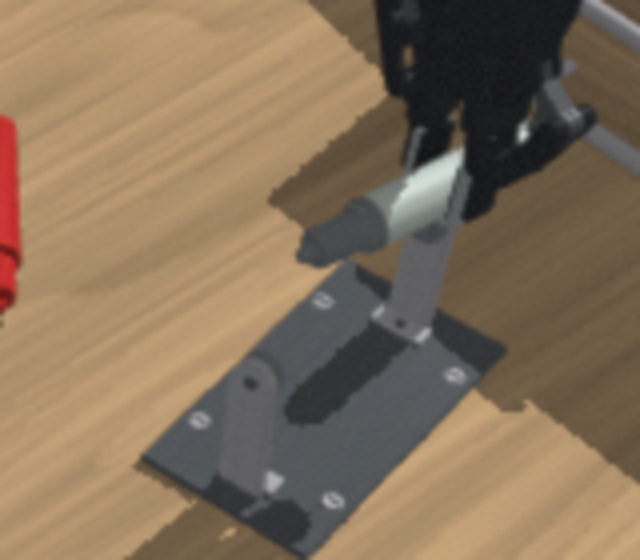

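View pics/side1.png

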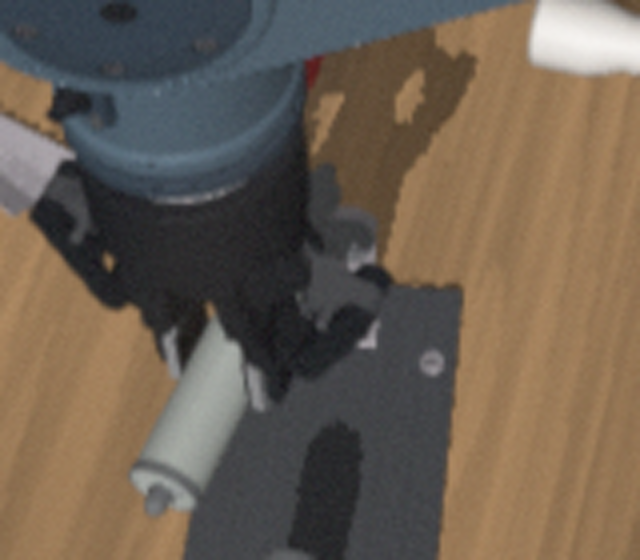

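The spindle is over the holder, slewed by about 15°, and the spring pin is seen clearly in the scene view. Descending to cup height with about a 6 mm gap.

>>> step_arm(commands=[[0,0,0,-0.03,0.5,0,0],[0,0,0,0,0.5,0,0],[0,0,0,0,0.5,0,0],[0,0,0,0,0.5,0,0],[0,0,0,0,0.5,0,0],[0,0,0,0,0,0,0],[0,0,0,0,0,0,0]])

```text
time_s: 8.75
eef_pos: [0.5323, 0.2823, 0.0743]
eef_rot: [-0.706, 0.706, -0.039, 0.038]
wrist_force: [-0.1, 0.8, -1.9]
opening: 0.309
```

```bash
python3 - <<'E'
from h import *
goal([.5332,.2817,.0752],83.7)
o,P,R=pose()
tip=P+R.apply([0,-.0098,-.095]);print("tip pred",tip)
p,d=ctrl.camera("scene");np.save("pics/scene2.npy",d);cv2.imwrite("pics/scene2f.png",p)
u0,v0=proj("scene",[tip])[0];print(u0,v0)
u,v=int(u0),int(v0);q=cv2.resize(p[v-40:v+40,u-50:u+50],None,fx=8,fy=8,interpolation=cv2.INTER_CUBIC)
a=np.radians(9.4);yh=np.array([-np.sin(a),np.cos(a),0]);xh=np.array([np.cos(a),np.sin(a),0])
for X,col in((tip,(0,0,255)),(np.array([.52375,.18138,.085]),(0,255,0))):
    w=proj("scene",[X])[0];cv2.circle(q,(int((w[0]-u+50)*8),int((w[1]-v+40)*8)),4,col,-1)
cv2.imwrite("pics/scene2.png",q)
E
```

```text
t 8.75 P [0.5323 0.2823 0.0743] F [-0.09  0.85 -1.93] M [ 0.022 -0.029  0.007] op 0.309
turn(6deg) [ 0.    0.   -0.01]  shift now-axes(30mm) [ 0.03 -0.03 -0.01]  after-turn axes [ 0.03 -0.03 -0.01]
tip pred [0.52188638 0.18782419 0.08417649]
432.80341358844777 179.93575057804662
```

View pics/scene2.png

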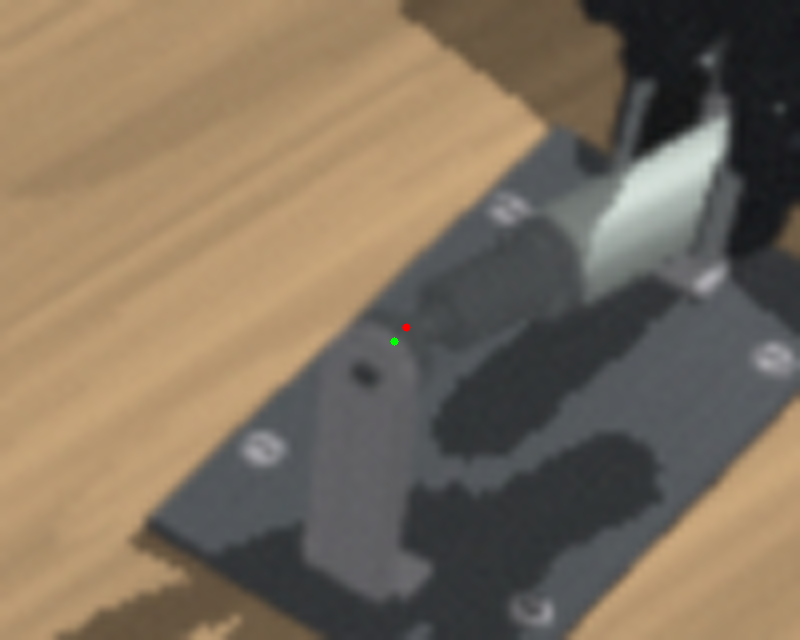

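```bash
python3 - <<'E'
from h import *
p=cv2.imread("pics/scene2f.png");u,v=432,180
o,P,R=pose();tip=P+R.apply([0,-.0098,-.095])
q=p[v-18:v+18,u-22:u+23].astype(float);q=np.clip((q-20)*2.6,0,255).astype(np.uint8)
s=17;q=cv2.resize(q,None,fx=s,fy=s,interpolation=cv2.INTER_CUBIC)
a=np.radians(9.4);yh=np.array([-np.sin(a),np.cos(a),0]);A=np.array([.52375,.18138,.085])
def mark(X,col):
    w=proj("scene",[X])[0];print(w);cv2.circle(q,(int((w[0]-u+22.5)*s),int((w[1]-v+18.5)*s)),3,col,-1)
mark(tip,(0,0,255));mark(A,(0,255,0));mark(A-.014*yh,(255,0,0))
D=R.apply([0,0,1]);S=R.apply([1,0,0])
for t in(0.010,.020,.030,.04):
    for r in(1,-1):mark(tip+t*D+r*.0105*S,(0,255,255))
cv2.imwrite("pics/scene2b.png",q)
E
```

```text
[433.13343467 179.80088475]
[431.27895198 181.6311083 ]
[427.26978057 185.40343916]
[440.15178028 181.01688226]
[433.72983562 174.7577675 ]
[443.93544573 179.08370816]
[437.49722936 172.8558264 ]
[447.70082225 177.15987835]
[441.24656503 170.96300179]
[451.44804214 175.24532525]
[444.97797215 169.07922827]
```

View pics/scene2b.png

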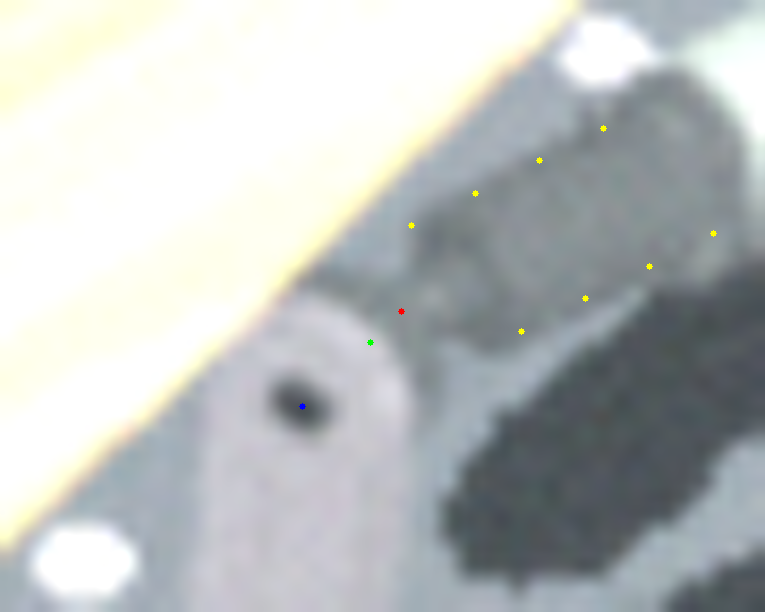

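>>> step_arm(commands=[[0,0,0,0.03,-0.03,0,0],[0,0,0,0.027,0,-0.096,0],[0,0,0,0.027,0,-0.096,0],[0,0,0,0.027,0,-0.096,0],[0,0,0,0,0,0,0],[0,0,0,0,0,0,0]])

```text
time_s: 9.4
eef_pos: [0.535, 0.2731, 0.0759]
eef_rot: [-0.706, 0.706, -0.039, 0.039]
wrist_force: [0.4, -0.0, -1.9]
opening: 0.303
```

```bash
cat >> h.py <<'E'
a_=np.radians(9.4);YH=np.array([-np.sin(a_),np.cos(a_),0]);XH=np.array([np.cos(a_),np.sin(a_),0]);A=np.array([.52375,.18138,.085]);B=np.array([.50266,.3198,.085]);O=(A+B)/2
def hf(X): X=np.asarray(X)-O; return np.array([X@XH,X@YH,X[2]])*1000
def stat():
    o,P,R=pose();f=o["wrist_force"];m=o["torque"]
    print("t",round(o["time_s"],2),"P",P.round(4),"springtip(free)",hf(P+R.apply([0,-.0098,-.095])).round(1),"fixed",hf(P+R.apply([0,-.0098,.065])).round(1),"F xh %.2f yh %.2f z %.2f"%(f@XH,f@YH,f[2]),"M",m.round(2),"op",round(o["opening"],3))
E
python3 - <<'E'
from h import *
print(hf(A),hf(B));stat()
E
```

```text
[ -0.9003864  -70.00293158   0.        ] [ 0.9003864  70.00293158  0.        ]
t 9.4 P [0.535  0.2731 0.0759] springtip(free) [ -0.6 -72.8   0.7] fixed [42.7 81.2  0.7] F xh 0.35 yh -0.07 z -1.89 M [ 0.04  0.04 -0.05] op 0.303
```

>>> step_arm(commands=[[0,0,0,0.027,0.02,-0.096,0],[0,0,0,0,0,0,0]])

```text
time_s: 9.6
eef_pos: [0.535, 0.27, 0.075]
eef_rot: [-0.706, 0.706, -0.039, 0.038]
wrist_force: [-1.6, 0.2, -2.1]
opening: 0.305
```

```bash
python3 -c "
from h import *
stat()"
```

```text
t 9.6 P [0.535 0.27  0.075] springtip(free) [ -1.  -75.8  -0.2] fixed [42.3 78.2 -0.2] F xh -1.53 yh 0.48 z -2.08 M [-0.01  0.21 -0.11] op 0.305
```

>>> step_arm(commands=[[0,0,0,0,0,-0.07,0],[0,0,0,0,0,-0.07,0],[0,0,0,0,0,0,0]])

```text
time_s: 9.9
eef_pos: [0.5347, 0.2663, 0.0752]
eef_rot: [0.706, -0.706, 0.039, -0.039]
wrist_force: [-2.2, 3.6, -1.2]
opening: 0.303
```

```bash
python3 -c "
from h import *
stat()"
```

```text
t 9.9 P [0.5347 0.2663 0.0752] springtip(free) [ -2.  -79.5  -0. ] fixed [41.3 74.5  0. ] F xh -1.58 yh 3.88 z -1.17 M [ 0.47  0.33 -0.23] op 0.303
```

>>> step_arm(commands=[[0,0,0,0,0,-0.1,0],[0,0,0,0,0,-0.1,0],[0,0,0,0,0,0,0]])

```text
time_s: 10.2
eef_pos: [0.5341, 0.2602, 0.0752]
eef_rot: [0.706, -0.706, 0.039, -0.039]
wrist_force: [-2.6, 3.5, 0.2]
opening: 0.301
```

```bash
python3 -c "
from h import *
stat()"
```

```text
t 10.2 P [0.5341 0.2602 0.0752] springtip(free) [ -3.5 -85.4   0. ] fixed [39.8 68.6  0.1] F xh -2.01 yh 3.84 z 0.15 M [ 0.73  0.42 -0.27] op 0.301
```

>>> step_arm(commands=[[0,0,0,0,0,-0.1,0],[0,0,0,0,0,-0.07,0],[0,0,0,0,0,0,0]])

```text
time_s: 10.5
eef_pos: [0.5336, 0.2555, 0.0753]
eef_rot: [0.706, -0.706, 0.039, -0.039]
wrist_force: [-2.2, 6.4, -0.6]
opening: 0.303
```

```bash
python3 -c "
from h import *
stat()"
```

```text
t 10.5 P [0.5336 0.2555 0.0753] springtip(free) [ -4.8 -89.9   0. ] fixed [38.5 64.1  0.2] F xh -1.14 yh 6.66 z -0.58 M [ 1.02  0.34 -0.22] op 0.303
```

>>> step_arm(commands=[[0,0,0,0,0,-0.1,0],[0,0,0,0,0,0,0]])

```text
time_s: 10.7
eef_pos: [0.5333, 0.2527, 0.0753]
eef_rot: [0.706, -0.706, 0.039, -0.039]
wrist_force: [-2.7, 7.3, -1.4]
opening: 0.303
```

```bash
python3 -c "
from h import *
stat();goal([.5,.25,.0752],98.7)"
```

```text
t 10.7 P [0.5333 0.2527 0.0753] springtip(free) [ -5.5 -92.6   0. ] fixed [37.8 61.4  0.2] F xh -1.51 yh 7.66 z -1.44 M [ 1.1   0.42 -0.21] op 0.303
t 10.7 P [0.5333 0.2527 0.0753] F [-2.74  7.31 -1.44] M [ 1.104  0.423 -0.21 ] op 0.303
turn(6deg) [-0.01 -2.5  -0.  ]  shift now-axes(30mm) [-1.09  0.   -0.21]  after-turn axes [-1.11  0.    0.08]
```

>>> step_arm(commands=[[0,-0.25,0,-0.068,0,0,0],[0,-0.25,0,-0.068,0,0,0],[0,-0.25,0,-0.068,0,0,0],[0,-0.25,0,-0.068,0,0,0],[0,0,0,0,0,0,0]])

```text
time_s: 11.2
eef_pos: [0.5251, 0.2535, 0.0754]
eef_rot: [0.708, -0.707, 0.001, -0.002]
wrist_force: [-1.8, 6.5, -1.5]
opening: 0.305
```

```bash
python3 -c "
from h import *
stat();goal([.5,.25,.0752],98.7)"
```

```text
t 11.2 P [0.5251 0.2535 0.0754] springtip(free) [ -3.7 -92.7   0.1] fixed [23.1 65.   0.3] F xh -0.73 yh 6.69 z -1.55 M [ 1.08  0.25 -0.16] op 0.305
t 11.2 P [0.5251 0.2535 0.0754] F [-1.82  6.48 -1.55] M [ 1.076  0.252 -0.158] op 0.305
turn(6deg) [-0.01 -1.49  0.  ]  shift now-axes(30mm) [-0.84  0.01 -0.12]  after-turn axes [-0.85  0.01  0.01]
```

```bash
python3 - <<'E'
from h import *
p,d=ctrl.camera("wrist");cv2.imwrite("pics/w4.png",cv2.resize(p[60:240,200:440],None,fx=3,fy=3,interpolation=cv2.INTER_CUBIC))
E
```

```text
(no output)
```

View pics/w4.png

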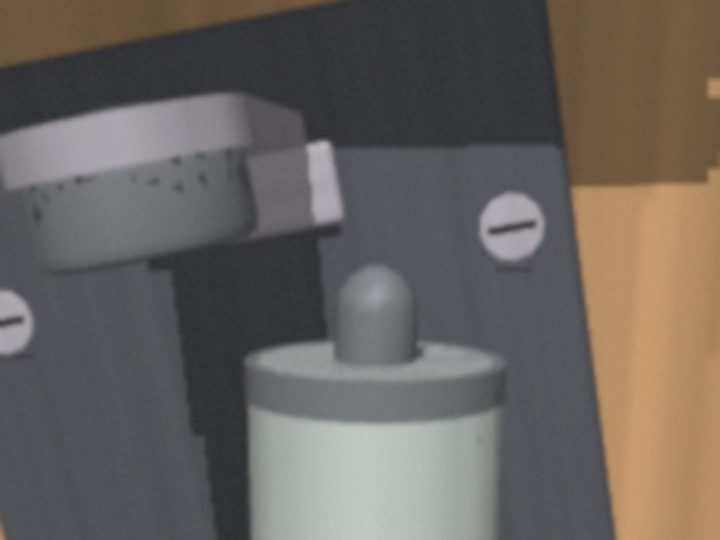

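The wrist view shows the fixed pin nose at (376,265) in the crop, with the rim line extended passing at about y=214. That is about 5 mm short of the rim, so it clears. Swinging on.

>>> step_arm(commands=[[0,-0.25,0,-0.068,0,0,0],[0,-0.25,0,-0.068,0,0,0],[0,-0.25,0,-0.068,0,0,0],[0,0,0,0,0,0,0]])

```text
time_s: 11.65
eef_pos: [0.5189, 0.2533, 0.0754]
eef_rot: [0.707, -0.706, -0.026, 0.026]
wrist_force: [-3.8, 6.4, -0.8]
opening: 0.3
```

```bash
python3 -c "
from h import *
stat();goal([.5,.25,.0752],98.7)"
```

```text
t 11.65 P [0.5189 0.2533 0.0754] springtip(free) [ -2.4 -92.9   0.1] fixed [11.9 66.5  0.3] F xh -2.66 yh 6.88 z -0.84 M [ 0.95  0.35 -0.15] op 0.3
t 11.65 P [0.5189 0.2533 0.0754] F [-3.75  6.35 -0.84] M [ 0.95   0.345 -0.154] op 0.3
turn(6deg) [-0.01 -0.74  0.  ]  shift now-axes(30mm) [-0.64  0.01 -0.06]  after-turn axes [-0.64  0.01 -0.01]
```

>>> step_arm(commands=[[0,-0.25,0,-0.068,0,0,0],[0,-0.25,0,-0.068,0,0,0],[0,0,0,0,0,0,0]])

```text
time_s: 11.95
eef_pos: [0.5148, 0.2529, 0.0753]
eef_rot: [0.706, -0.705, -0.045, 0.045]
wrist_force: [-1.9, 5.5, -0.9]
opening: 0.3
```

```bash
python3 - <<'E'
from h import *
stat();goal([.5,.25,.0752],98.7)
p,d=ctrl.camera("wrist");cv2.imwrite("pics/w5.png",cv2.resize(p[60:240,200:440],None,fx=3,fy=3,interpolation=cv2.INTER_CUBIC))
E
```

```text
t 11.95 P [0.5148 0.2529 0.0753] springtip(free) [ -1.6 -92.9   0. ] fixed [ 4.4 67.   0.2] F xh -0.99 yh 5.75 z -0.86 M [ 0.99  0.43 -0.09] op 0.3
t 11.95 P [0.5148 0.2529 0.0753] F [-1.92  5.51 -0.86] M [ 0.993  0.429 -0.088] op 0.3
turn(6deg) [-0.01 -0.24  0.  ]  shift now-axes(30mm) [-0.5   0.   -0.03]  after-turn axes [-0.5   0.   -0.02]
```

View pics/w5.png

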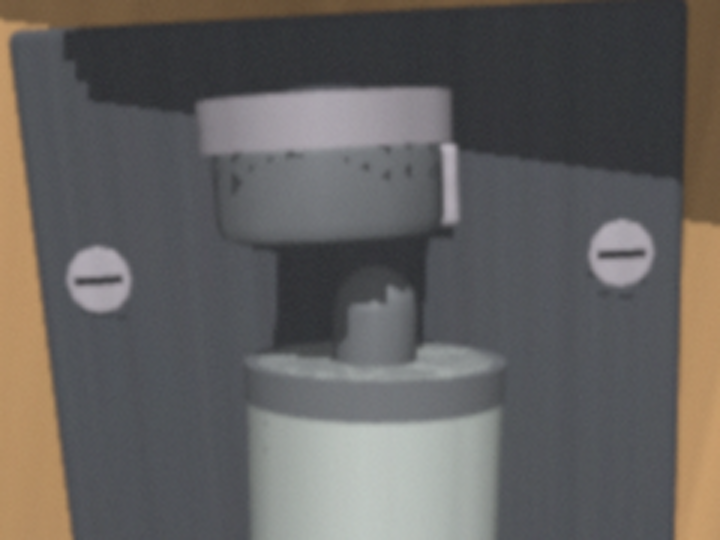

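>>> step_arm(commands=[[0,-0.32,0,-0.087,0,0,0],[0,0,0,0,0,0,0],[0,0,0,0,0,0,0]])

```text
time_s: 12.3
eef_pos: [0.5123, 0.2525, 0.0753]
eef_rot: [0.705, -0.705, -0.056, 0.056]
wrist_force: [-2.8, 6.3, -1.6]
opening: 0.304
```

```bash
python3 - <<'E'
from h import *
stat();goal([.5,.25,.0752],98.7)
p,d=ctrl.camera("wrist");cv2.imwrite("pics/w6.png",cv2.resize(p[60:240,200:440],None,fx=3,fy=3,interpolation=cv2.INTER_CUBIC))
p,d=ctrl.camera("side");u,v=proj("side",[hf(O)*0+B])[0].astype(int)
cv2.imwrite("pics/s6.png",cv2.resize(p[v-50:v+50,u-60:u+60],None,fx=6,fy=6,interpolation=cv2.INTER_CUBIC))
E
```

```text
t 12.3 P [0.5123 0.2525 0.0753] springtip(free) [ -1.  -92.9   0. ] fixed [-0.3 67.1  0.2] F xh -1.76 yh 6.69 z -1.61 M [ 0.99  0.48 -0.2 ] op 0.304
t 12.3 P [0.5123 0.2525 0.0753] F [-2.82  6.31 -1.61] M [ 0.987  0.481 -0.197] op 0.304
turn(6deg) [-0.01  0.07 -0.  ]  shift now-axes(30mm) [-0.42  0.   -0.02]  after-turn axes [-0.42  0.   -0.02]
```

View pics/w6.png

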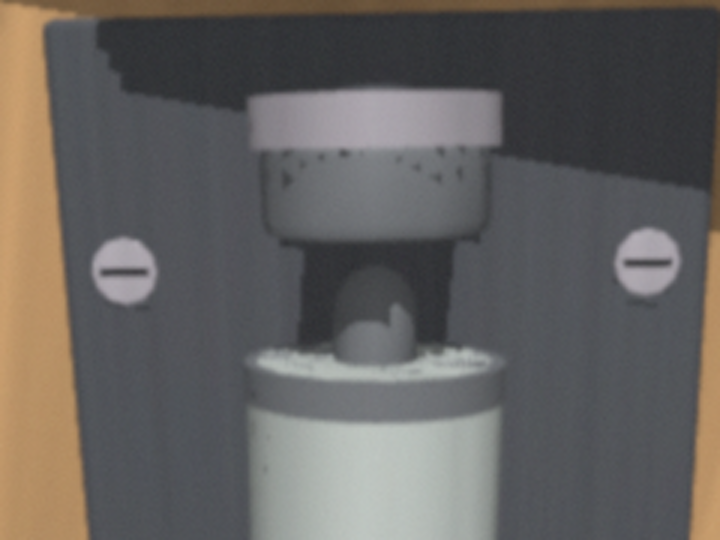

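View pics/s6.png

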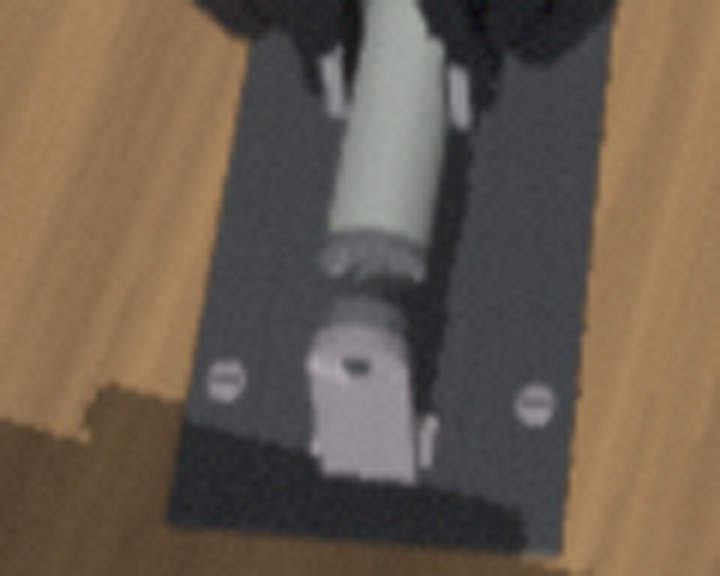

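Pin (376) and cup centre (377) line up. Letting the spring out slowly.

>>> step_arm(commands=[[0,0,0,0,0,0.07,0],[0,0,0,0,0,0.07,0],[0,0,0,0,0,0,0]])

```text
time_s: 12.7
eef_pos: [0.5117, 0.2566, 0.0753]
eef_rot: [0.705, -0.705, -0.056, 0.056]
wrist_force: [-3.3, 5.0, -1.3]
opening: 0.304
```

```bash
python3 - <<'E'
from h import *
stat()
E
```

```text
t 12.7 P [0.5117 0.2566 0.0753] springtip(free) [ -1.  -88.8   0.1] fixed [-0.3 71.2  0.2] F xh -2.40 yh 5.43 z -1.27 M [ 0.78  0.41 -0.18] op 0.304
```

>>> step_arm(commands=[[0,0,0,0,0,0.06,0],[0,0,0,0,0,0.06,0],[0,0,0,0,0,0,0]])

```text
time_s: 13.0
eef_pos: [0.5112, 0.2599, 0.0753]
eef_rot: [0.705, -0.705, -0.056, 0.056]
wrist_force: [-2.2, 3.5, -1.9]
opening: 0.307
```

```bash
python3 - <<'E'
from h import *
stat()
p,d=ctrl.camera("wrist");cv2.imwrite("pics/w7.png",cv2.resize(p[60:240,200:440],None,fx=3,fy=3,interpolation=cv2.INTER_CUBIC))
E
```

```text
t 13.0 P [0.5112 0.2599 0.0753] springtip(free) [ -0.9 -85.5   0.1] fixed [-0.2 74.5  0.1] F xh -1.63 yh 3.77 z -1.88 M [ 0.66  0.37 -0.18] op 0.307
```

View pics/w7.png

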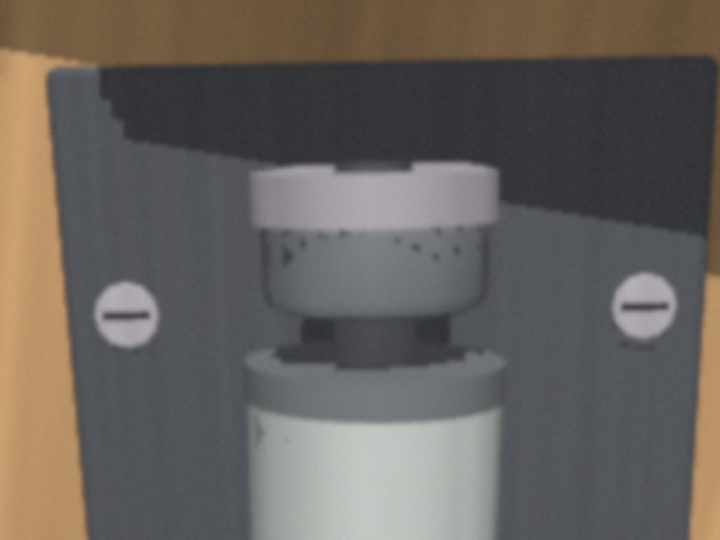

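>>> step_arm(commands=[[0,0,0,0,0,0.04,0],[0,0,0,0,0,0,0]])

```text
time_s: 13.25
eef_pos: [0.511, 0.2609, 0.0753]
eef_rot: [-0.705, 0.705, 0.056, -0.056]
wrist_force: [-1.7, 4.9, -2.0]
opening: 0.306
```

```bash
python3 - <<'E'
from h import *
stat()
E
```

```text
t 13.25 P [0.511  0.2609 0.0753] springtip(free) [ -0.9 -84.5   0.1] fixed [-0.2 75.5  0.1] F xh -0.90 yh 5.09 z -2.00 M [ 0.59  0.38 -0.17] op 0.306
```

>>> step_arm(commands=[[0,0,0,0,0,0.02,0],[0,0,0,0,0,0,0]])

```text
time_s: 13.45
eef_pos: [0.511, 0.2614, 0.0753]
eef_rot: [-0.705, 0.705, 0.056, -0.056]
wrist_force: [-3.1, 2.9, -1.6]
opening: 0.305
```

```bash
python3 - <<'E'
from h import *
stat()
p,d=ctrl.camera("wrist");cv2.imwrite("pics/w8.png",cv2.resize(p[60:240,200:440],None,fx=3,fy=3,interpolation=cv2.INTER_CUBIC))
p,d=ctrl.camera("scene");cv2.imwrite("pics/sc8.png",cv2.resize(p[140:220,395:495],None,fx=7,fy=7,interpolation=cv2.INTER_CUBIC))
E
```

```text
t 13.45 P [0.511  0.2614 0.0753] springtip(free) [ -0.9 -84.    0.1] fixed [-0.1 76.   0.1] F xh -2.60 yh 3.40 z -1.61 M [ 0.54  0.41 -0.16] op 0.305
```

View pics/w8.png

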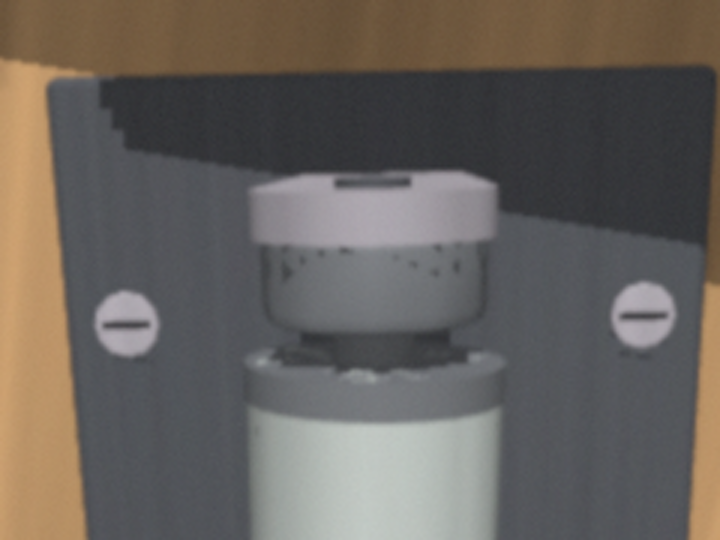

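View pics/sc8.png

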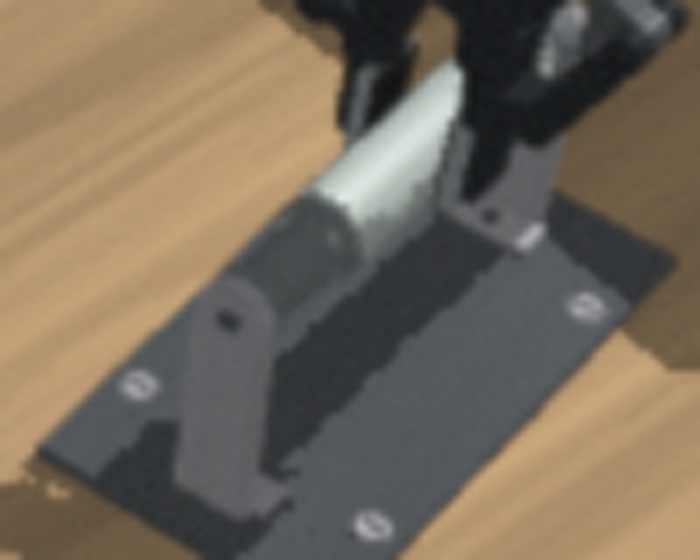

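>>> step_arm(commands=[[0,0,0,0,0,0.02,0],[0,0,0,0,0,0,0],[0,0,0,0,0,0,0]])

```text
time_s: 13.85
eef_pos: [0.5109, 0.2619, 0.0753]
eef_rot: [-0.705, 0.705, 0.056, -0.056]
wrist_force: [-1.2, 1.7, -1.4]
opening: 0.3
```

```bash
python3 - <<'E'
from h import *
stat()
E
```

```text
t 13.85 P [0.5109 0.2619 0.0753] springtip(free) [ -0.9 -83.5   0.1] fixed [-0.1 76.5  0.1] F xh -0.88 yh 1.90 z -1.45 M [ 0.38  0.4  -0.16] op 0.3
```

>>> step_arm(commands=[[0,0,0,0,0,0.02,0],[0,0,0,0,0,0,0],[0,0,0,0,0,0,0]])

```text
time_s: 14.15
eef_pos: [0.5109, 0.2622, 0.0752]
eef_rot: [-0.705, 0.705, 0.056, -0.056]
wrist_force: [-2.1, -1.7, -1.1]
opening: 0.302
```

```bash
python3 - <<'E'
from h import *
stat()
E
```

```text
t 14.15 P [0.5109 0.2622 0.0752] springtip(free) [ -0.9 -83.2   0.1] fixed [-0.1 76.8  0. ] F xh -2.36 yh -1.29 z -1.09 M [-0.09  0.35 -0.1 ] op 0.302
```

The net push has flipped sign, so the fixed pin is on its cup floor. Letting go.

>>> step_arm(commands=[[0,0,0,0,0,0,0.4],[0,0,0,0,0,0,0.5],[0,0,0,0,0,0,0.7],[0,0,0,0,0,0,1],[0,0,0,0,0,0,1],[0,0,0,0,0,0,1],[0,0,0,0,0,0,1]])

```text
time_s: 14.85
eef_pos: [0.5108, 0.2626, 0.0753]
eef_rot: [0.705, -0.705, -0.056, 0.056]
wrist_force: [-0.0, 0.3, -0.8]
opening: 1.005
```

```bash
python3 - <<'E'
from h import *
stat()
p,d=ctrl.camera("wrist");cv2.imwrite("pics/w9.png",p)
E
```

```text
t 14.85 P [0.5108 0.2626 0.0753] springtip(free) [ -0.8 -82.7   0.1] fixed [-0.1 77.2  0.1] F xh 0.04 yh 0.30 z -0.82 M [0.01 0.02 0.02] op 1.005
```

View pics/w9.png

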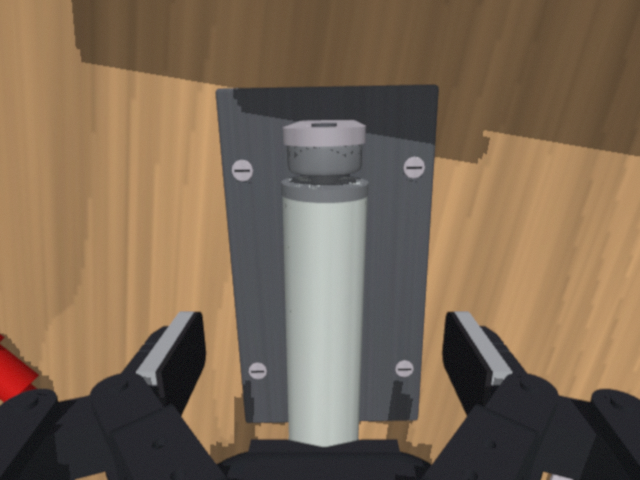

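The fingers are clear and the spindle is hanging in the cups. Retreating upwards.

>>> step_arm(commands=[[0,0,0,0,-0.4,0,1],[0,0,0,0,-0.8,0,1],[0,0,0,0,-0.9,0,1],[0,0,0,0,-0.9,0,1],[0,0,0,0,-0.9,0,1],[0,0,0,0,-0.9,0,1],[0,0,0,0,-0.9,0,1],[0,0,0,0,0,0,1],[0,0,0,0,0,0,1]])

```text
time_s: 15.8
eef_pos: [0.5112, 0.2627, 0.2477]
eef_rot: [0.705, -0.705, -0.057, 0.055]
wrist_force: [-0.3, 0.6, 0.6]
opening: 1.0
```

```bash
python3 - <<'E'
from h import *
stat()
c=ctrl.get_calibration("wrist");p,d=ctrl.camera("wrist");cv2.imwrite("pics/w10.png",p)
p,s=ctrl.camera("scene");cv2.imwrite("pics/sc10.png",cv2.resize(p[130:230,385:505],None,fx=6,fy=6,interpolation=cv2.INTER_CUBIC));cv2.imwrite("pics/sc10f.png",p)
v,u=np.mgrid[:480,:640];m=d>0
W=world("w",np.c_[u[m],v[m]],d[m],c)-O;H=np.c_[W@XH,W@YH,W[:,2]+.085]*1000
for a in range(-70,75,10):
    b=H[(H[:,1]>a)&(H[:,1]<a+6)&(abs(H[:,0])<16)&(H[:,2]>70)]
    if len(b)>5:print(a,len(b),"x mid",np.percentile(b[:,0],[2,98]).mean().round(1),"top",np.percentile(b[:,2],97).round(1))
E
```

```text
t 15.8 P [0.5112 0.2627 0.2477] springtip(free) [ -0.5 -82.7 172.5] fixed [  0.3  77.3 172.5] F xh -0.25 yh 0.63 z 0.62 M [-0.   -0.04 -0.  ] op 1.0
-70 98 x mid -1.9 top 96.7
-60 183 x mid -0.9 top 96.7
-50 135 x mid -1.2 top 96.8
-40 257 x mid -1.2 top 100.4
-30 247 x mid -0.7 top 100.4
-20 257 x mid -0.2 top 100.2
-10 267 x mid -0.6 top 100.2
0 280 x mid -0.6 top 100.4
10 282 x mid -0.5 top 100.2
20 6577 x mid -0.1 top 332.0
30 310 x mid 0.6 top 338.9
40 304 x mid 0.1 top 100.3
50 314 x mid 0.1 top 100.3
60 334 x mid 0.1 top 100.5
70 281 x mid 0.2 top 98.5
```

View pics/w10.png

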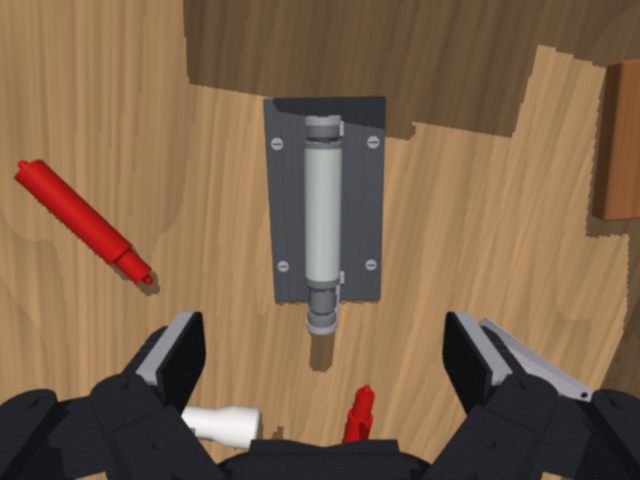

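View pics/sc10.png

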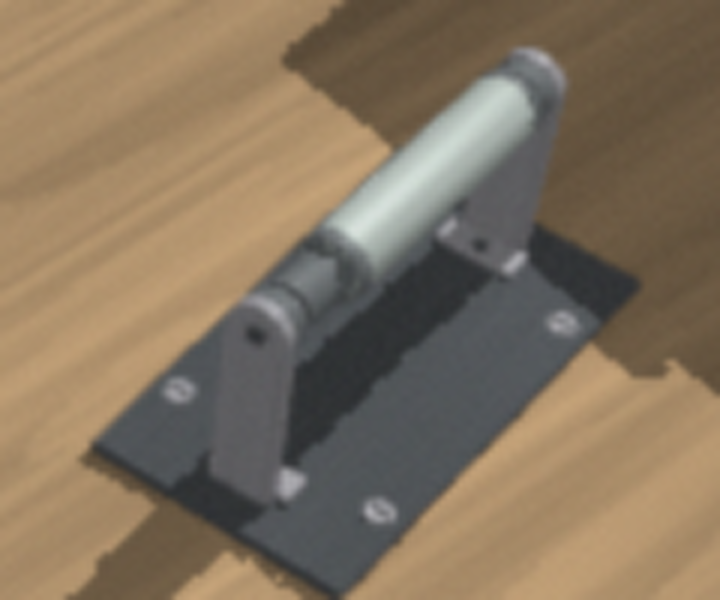

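View pics/sc10f.png

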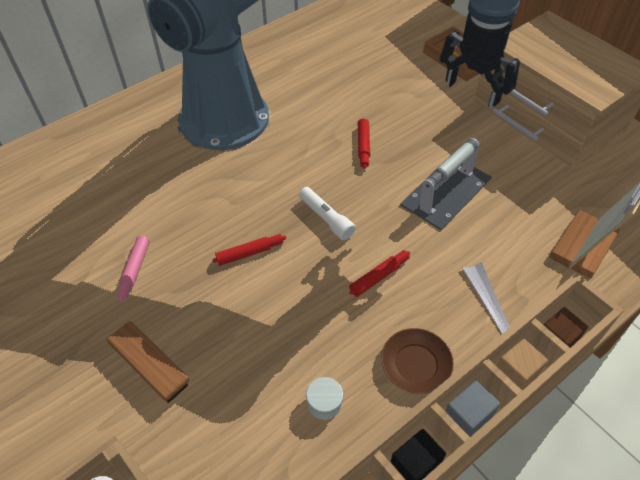

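The spindle sits in line between both cups, level, with its ends gripped by the spring. The gripper is well clear and the other things look unmoved. Handing in.

```bash
python3 - <<'E'
from h import *
print(ctrl.hand_in());print(ctrl.get_obs()["time_s"])
E
```

```text
the job is handed in; nothing more can be done
None
the job is handed in; nothing more can be done
```

The aluminium spindle is back in the roll holder and released, and the job is handed in after about 16 s of the 72 s. Hand-in gave no verdict.

**What I did:** I gripped the spindle by its wide tube and slipped the spring pin into the near cup, slewed about 15°. I then pressed the spring in about 17 mm, swung the spindle in line by the wrist camera and let it out until the fixed pin met its floor.

**Force on the holder:** The wrist force along the holder stayed below about 8 N in every reading I took. These were readings between moves, not a continuous record, and the limit is 25 N.

**Last checks:**
- **Seating:** By arm position the fixed tip stood at about 77 mm along the holder's y axis, against a floor at 76 mm, with the free spring tip compressed about 8 mm. The final pictures show both ends in the cups, in line to within about 1–2 mm in x.
- **Height:** The spindle axis measured about 86 mm, 1 mm above nominal. The loose fit would let it drop by up to 1.75 mm, so friction is probably holding it up; both heights are within tolerance.
- **Surroundings:** The gripper is open about 170 mm above where it let go, and the force reading is near zero. By eye in the last scene picture, the other things are where they were.

**Disagreements along the way:** The far cup's x differed by about 1 mm between the first measurement and the close view, so I followed the close view. The side camera put the cups 2–3 mm further along y than the other two cameras. That did not matter, because I found the cup floors by feel.

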